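# Roll the lying steel bottle onto the leather mat

### The job

A cold steel drinking bottle is lying on the bare wood of the bedroom chest of drawers, in front of the dark leather mat. Roll it onto the mat by pushing on the top of it with the fingertips, and let it come to rest lying along the middle of the mat with neither end sticking out beyond it. Do not grip or lift the bottle or push against its side, and leave the other things where they stand.

Things in the scene. Friction and masses are not known exactly. Their poses are not given: they have to be found in the camera images.
- bottle: Steel drinking bottle lying on its side, 270 mm long, 0.3 to 0.6 kg. Origin on its axis at half length; y runs along it to the cap, x and z turn as it rolls. The straight body is 84 mm in diameter from y = -135 (base) to +55 mm; then shoulder and 54 mm cap to y = +135 mm. Its top is 84 mm above the wood. Centre of mass near y = -25 mm: push there. It rolls easily; let go at 60 mm/s it stops within 10 mm.
- bottle_loop (a point): Middle of the black carrying loop on the cap, 35.5 mm off the bottle's axis, y = +109 mm; uppermost at the start. How the bottle rolls: the fingertips cling to steel. A tip lightly pressed on the very top and moved level takes the bottle along half as far as the tip moves, so several short strokes are needed; pushed against its upper back, the bottle jams instead of rolling.
- mat: Dark grey leather mat, 150 x 360 mm, 1 mm thick (no step to be felt), fixed to the chest's top. Origin at the centre of its underside; x across its short side, pointing away from the bottle's start; y along its long side. The bottle starts off the mat on the -x side, its axis 105 to 142 mm from the mat's long middle line, within about 5 degrees of parallel to it, cap towards the mat's +y.
- book_low: Bottom book of a stack of three, 129 x 198 x 26 mm, origin at the centre of its underside. Leave alone.
- book_mid: Middle book of the stack, 125 x 190 x 18 mm. Leave alone.
- book_top: Top book of the stack, 110 x 178 x 22 mm; the stack is 66 mm high. Leave alone.
- glasses_case: Brown spectacle case, 62 x 160 x 40 mm, lying on top of the books, origin at the centre of its underside. Leave alone.
- mug: White mug, 82 mm across, 92 mm high, in front of the books, origin at the centre of its underside. Leave alone.
- clock: Wooden bedside clock, 45 x 130 x 73 mm, standing just beyond the far long side of the mat, origin at the centre of its underside. Leave alone.
- cream_jar: Small white cream jar, 54 mm across, 48 mm high, by the short end of the mat where the bottle's base lies, origin at the centre of its underside. Leave alone.
- candle: Small amber glass candle with a wooden cover, 46 mm across, 60 mm high, standing on the wood beyond the bottle's cap end, origin at the centre of its underside. Leave alone.

How it is judged:
On the way:
1. the bottle rolls over: the carrying loop, uppermost at the start, goes round to its underside (height (world z) of bottle_loop below 0.03 m), for 0.05 s.
At the end, for the whole second after the job is handed in: The bottle lies at rest on the mat: its axis within 15 mm of the mat's long middle line and within 0.15 rad (9 degrees) of it, its middle within 45 mm of the mat's middle lengthwise (so neither end sticks out) (x of bottle in the frame of mat between -0.015 and 0.015 m and y of bottle in the frame of mat between -0.045 and 0.045 m and angle between the y axis of bottle and the y axis of mat, either way round below 0.15 rad and height (world z) of bottle between 0.04 and 0.05 m and linear speed of bottle below 0.01 m/s and angular speed of bottle below 0.2 rad/s); the robot touches nothing.
It fails at once if the bottle is lifted or tipped up (height (world z) of bottle above 0.06 m or angle between bottle's own y axis and vertical below 1.35 rad or angle between bottle's own y axis and vertical above 1.79 rad).
It fails at once if the bottle is gripped or pushed on its side, not its top: the fingers touch it while the grasp point, some 19 mm above the fingertips, is less than 72 mm above the surface (contact force between the fingers and bottle above 0.3 N and height (world z) of the grasp point below 0.072 m).
It fails at once if another thing is shifted by more than 10 mm (distance of any of book_low, book_mid, book_top, glasses_case, mug, clock, cream_jar, candle from where it was at the start of the episode above 0.01 m).
It also fails if it takes over 48 s, if anything falls off the work surface, if the arm or the gripper's body presses on something with over 40 N, if the wrist force passes 120 N, or if a joint passes its speed limit or range.

### The arm

A 7-joint arm with a two-finger parallel gripper is mounted at the origin on the work surface. World frame = base frame: x ahead of the robot, y to its left, z up, the work surface at z = 0. Lengths are in m, angles in rad, forces in N, time in s.
With the tool pointing down it reaches from about 0.425 to 0.925 m from the base axis. Payload 6.8 kg.
Tool frame: the origin (TCP) lies at the centre of the arm's flange, where the gripper is bolted on; the fingertips stand 173 mm ahead of it and the grasp point (between the pads) lies 155 mm ahead of it (r.hold_point_z is the distance from the TCP to the grasp point, in m); z points along the fingers, x is the direction in which the jaws open and shut, and the axes are right-handed (so a half turn about z gives the same grasp; the last joint's range is limited). The gripper opens to 85 mm and grips with 20 to 120 N. Pads are 22 mm wide; open, the fingers measure 114 mm over their backs; the gripper's body (76 mm by 85 mm) begins 54 mm behind the grasp point. The pads swing forward as they close: fully open they stand 13 mm farther back than shut.
Start: joints at [1.171, 0.477, 0.022, 1.555, -0.011, 1.109, -0.083], TCP at [0.194, -0.646, 0.405] pointing down, gripper open.
Joint ranges: [-2.96, 2.96], [-0.34, 2.1], [-1.41, 1.46], [0.24, 2.44], [-1.37, 4.51], [0.17, 1.92], [-2.96, 2.96]. Speed limits (rad/s): [2.39, 2.39, 3.14, 3.14, 3.14, 3.14, 3.14].

### API

Orientations are given as a rotation vector (axis times angle).
In Python, from bench import r gives the robot as it stands.
- The arm moves only by the tool apply_moves, never from a script. Its arguments are lists of equal length, an entry for each row: "dp": the shift along the tool's x, y, z scaled (see below), a list of three; "twist": the turn, a rotation vector about the tool's x, y, z scaled (see below), a list of three; "jaw": the closure in counts, from 0 (fully open) to 255 (shut). In form: {"dp": [[x, y, z], ...], "twist": [[rx, ry, rz], ...], "jaw": [jaw, ...]}. A call has 1 to 20 rows; each row shifts and turns the pose as measured when the row begins, along the tool's axes as they then stand; what a row does not reach is not made up. The controller multiplies each number of a shift by 12 cm and each number of a turn by 120 degrees. A row lasts 1/10 s, in which the tool goes at most 50 mm and 8.59 degrees, less where a joint would pass 70% of its speed; a pose out of reach is approached as far as the arm can. A call with a number of a shift or a turn outside -1 to 1 is refused whole. A call with a gripper value outside its range is refused whole. The fingers move at their own pace and stop on an object; "grip_force" is the grip in N (left out, the last holds). Time passes only in rows, so rows that do not move let the fingers close. It gives the time, the measured TCP pose, the force and the opening at its end, in the units of the state.
- r.get_obs(): the state, without advancing time (a new reading comes with each control period).
- r.grab_frame(name): name is "scene" or "top" or "wrist"; returns a dict with "color" (420x560x3 uint8, red, green, blue), "z_map" (420x560 float32, m along the optical axis (not along the pixel's ray), 0 where there is no reading), "intrinsics" (3x3 intrinsics, pixels), "R" (3x3) and "t" (3): a world point X has camera coordinates R X + t; the wrist camera has in their place "hand_eye" (4x4, takes a point from camera to tool coordinates, whose origin is the TCP and whose axes are the tool frame's). Camera axes: x right, y down, z forward; pixel columns grow to the right and rows downward; lengths in m; the calibration is good to about 2 mm. A picture is of the moment at which its call begins: read the wrist's pose just before it.
- r.hand_in(): hands the job in, once; it reports no verdict.
The state is a dict: "clock": time; "joints": joint angles; "qvel": joint speeds; "tau": joint torques, N m; "tcp_pos": TCP position; "orientation": TCP orientation; "contact_force": force on the tool from outside, world axes, zero at the start; "moment": the same for the moment, N m; "grip_width": finger opening in m.
Only numpy, scipy, OpenCV 4.12 (cv2) and the standard library are available. Lean on these libraries where they do the work, as an engineer would, in place of code of your own. Each camera call takes 0.05 s, during which the arm holds its last target.

## Working session

There is one attempt and no reset: what is moved stays moved. The work goes in short steps, Python scripts to look and compute and a tool call to move; the robot and the scene stay as the last step left them, time stands still between calls to the robot, and variables do not carry over. Pictures are saved under pics/ and viewed, and the job is handed in when it is done.

Besides the shell and the picture viewer there is one more tool, called after "Call:" as a command line: name --argument value ..., lists and objects as JSON in quotes. apply_moves: Moves the arm, as the interface text tells. Shifts and turns lie within -1 to 1; 1 stands for 12 cm of shift or 120 degrees of turn. Its arguments: {"type":"object","properties":{"dp":{"type":"array"},"twist":{"type":"array"},"jaw":{"type":"array"},"grip_force":{"type":"number"}},"required":["dp","twist","jaw"]}

```bash
mkdir -p pics && ls && python3 - <<'E'
from bench import r
import cv2,pickle
o=r.get_obs();print(o, r.hold_point_z)
for n in ("scene","top"):
    f=r.grab_frame(n); pickle.dump(f,open(n+".pkl","wb")); cv2.imwrite(f"pics/{n}0.png",f["color"][:,:,::-1]); print(f["intrinsics"],f["R"],f["t"])
E
```

```text
pics
{'clock': 0.0, 'joints': array([ 1.17091124,  0.47777713,  0.02233848,  1.5564639 , -0.0115256 ,
        1.10927223, -0.08311863]), 'qvel': array([-0.00023799,  0.0010384 ,  0.00050263,  0.00030897, -0.00120139,
        0.00039549, -0.00140979]), 'tau': array([ 1.50854544e-04, -5.96446288e+01,  1.60803694e+00, -2.81194443e+01,
        1.24262972e-02,  9.39245423e-03, -8.95283421e-06]), 'tcp_pos': array([ 0.19410351, -0.64619765,  0.40373554]), 'orientation': array([-2.51999101e+00,  1.87432261e+00,  2.35707145e-03]), 'contact_force': array([-0.39755312,  0.04075963, -0.13700167]), 'moment': array([-0.04600003,  0.00652683, -0.03571138]), 'grip_width': 0.085283454660038} 0.1547
[[383.16270489   0.         277.81241112]
 [  0.         383.16270489 214.95850977]
 [  0.           0.           1.        ]] [[ 0.27344468  0.96186064 -0.00721953]
 [ 0.68025826 -0.1986843  -0.70553047]
 [-0.68005639  0.18801241 -0.70864281]] [-0.12972491 -0.33793552  1.4708478 ]
[[436.51788949   0.         282.19584581]
 [  0.         436.51788949 214.5007361 ]
 [  0.           0.           1.        ]] [[-0.01816011 -0.9997928  -0.0091966 ]
 [-0.9906401   0.01923692 -0.13513743]
 [ 0.13528635  0.00665641 -0.99078418]] [0.00234013 0.588367   0.96964915]
```

View pics/scene0.png

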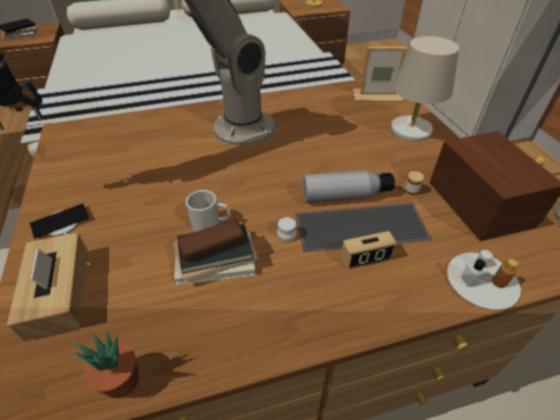

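View pics/top0.png

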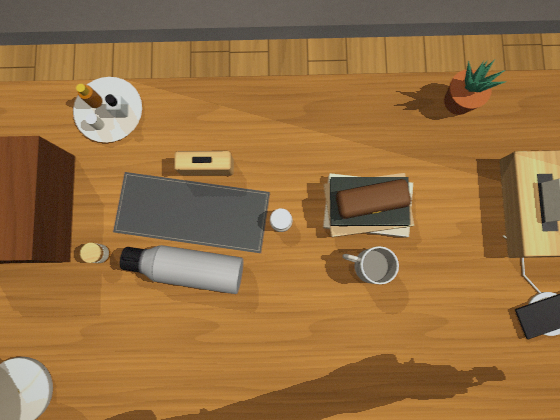

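```bash
cat > h.py <<'E'
import numpy as np, cv2, pickle
from scipy.spatial.transform import Rotation as Ro
def world(f):
    K=f["intrinsics"];z=f["z_map"].astype(float);h,w=z.shape
    u,v=np.meshgrid(np.arange(w),np.arange(h))
    c=np.stack([(u-K[0,2])/K[0,0]*z,(v-K[1,2])/K[1,1]*z,z],-1)
    return (c-f["t"])@f["R"]
def plane(f,uv,h):
    K=f["intrinsics"];uv=np.asarray(uv,float).reshape(-1,2)
    d=np.c_[(uv-K[[0,1],[2,2]])/K[0,0],np.ones(len(uv))]@f["R"]
    c=-f["R"].T@f["t"]
    return c+d*((h-c[2])/d[:,2])[:,None]
def mat(f):
    # dark grey pixels on the wood
    hsv=cv2.cvtColor(f["color"],cv2.COLOR_RGB2HSV); W=world(f)
    m=((hsv[...,1]<70)&(hsv[...,2]<110)&(abs(W[...,2])<.012)).astype(np.uint8)
    m=cv2.morphologyEx(m,cv2.MORPH_OPEN,np.ones((3,3)))
    n,l,s,_=cv2.connectedComponentsWithStats(m)
    roi=[i for i in range(1,n) if s[i,4]>1500]
    return m,l,s,roi,W
E
python3 - <<'E'
from h import *
f=pickle.load(open("top.pkl","rb"))
m,l,s,roi,W=mat(f)
for i in roi:
    c=max(cv2.findContours((l==i).astype(np.uint8),0,1)[0],key=cv2.contourArea)
    P=plane(f,c,0.001)[:,:2]; rc=cv2.minAreaRect((P*1000).astype(np.float32)); print(i,s[i],rc)
z=W[...,2]
for u,v in [(200,268),(200,20),(60,300),(300,320),(200,355)]: print(u,v,W[v,u])
# bottle
b=np.zeros(z.shape,bool); b[235:300,105:250]=1
b&=(z>.02)&(z<.1)&(W[...,1]<2)
n,ll,ss,_=cv2.connectedComponentsWithStats(b.astype(np.uint8)); k=1+np.argmax(ss[1:,4]); print(ss)
P=W[ll==k]; print(P[:,2].max(),np.percentile(P[:,2],[50,90,99]))
c=max(cv2.findContours((ll==k).astype(np.uint8),0,1)[0],key=cv2.contourArea)
print(cv2.minAreaRect((plane(f,c,.042)[:,:2]*1000).astype(np.float32)))
T=P[P[:,2]>.070];vx=cv2.fitLine((T[:,:2]).astype(np.float32),cv2.DIST_L2,0,.01,.01).ravel();print(vx)
d=vx[:2];q=(P[:,:2]-vx[2:])@d;print(q.min(),q.max(), np.degrees(np.arctan2(d[1],d[0])))
print(Ro.from_rotvec([-2.51999101e+00,  1.87432261e+00,  2.35707145e-03]).as_matrix())
E
```

```text
1 [ 117  175  149   75 8009] ((607.091796875, 207.03338623046875), (350.5442199707031, 140.84776306152344), 80.97589874267578)
200 268 [0.46818822 0.17239809 0.08276521]
200 20 [ 1.48242432  0.31565319 -0.61005988]
60 300 [0.40089159 0.51783102 0.00052023]
300 320 [ 0.34524809 -0.04535488  0.00082391]
200 355 [ 0.27015125  0.18726645 -0.000475  ]
[[     0      0    560    420 231080]
 [   120    245    124     49   4097]
 [   105    247      3     12     23]]
0.08793725282333348 [0.07442226 0.08201213 0.08460506]
((473.6870422363281, 225.55422973632812), (280.30767822265625, 83.80313110351562), 80.39311981201172)
[0.16760872 0.9858536  0.46806273 0.19288714]
-0.10496925425785579 0.1653382765512318 80.35118
[[ 2.87654611e-01 -9.57734014e-01 -6.19317646e-04]
 [-9.57732542e-01 -2.87655257e-01  1.68245541e-03]
 [-1.78949475e-03  1.09174607e-04 -9.99998393e-01]]
```

Call:
apply_moves --dp '[[0,0,0],[0,0,0],[0,0,0],[0,0,0],[-0.325,-0.205,0],[-0.325,-0.205,0],[-0.325,-0.205,0],[-0.325,-0.205,0],[-0.325,-0.205,0],[-0.325,-0.205,0],[-0.325,-0.205,0],[-0.325,-0.205,0]]' --twist '[[0,0,0.055],[0,0,0.055],[0,0,0.055],[0,0,0.055],[0,0,0],[0,0,0],[0,0,0],[0,0,0],[0,0,0],[0,0,0],[0,0,0],[0,0,0]]' --jaw '[128,128,128,128,128,128,128,128,128,128,128,128]'

```text
clock: 1.3
tcp_pos: [0.4474, -0.3727, 0.3975]
orientation: [1.98, -2.434, -0.018]
contact_force: [1.5, -1.4, 0.7]
grip_width: 0.0426
```

```bash
cat >> h.py <<'E'
def st(tgt=None):
    from bench import r
    o=r.get_obs(); R=Ro.from_rotvec(o["orientation"]).as_matrix(); p=o["tcp_pos"]
    tip=p+R[:,2]*.173
    print("t",round(o["clock"],2),"tcp",p.round(4),"tip",tip.round(4),"yaw x",round(float(np.degrees(np.arctan2(R[1,0],R[0,0]))),2),"tilt",np.degrees(R[:2,2]).round(2),"F",o["contact_force"].round(2),"w",round(float(o["grip_width"]),4),"q",np.round(o["joints"],2))
    if tgt is not None: print("units to target", ((np.array(tgt)-tip)@R/.12).round(3))
    return o,R
E
python3 - <<'E'
from h import *
st([.469,.198,.2])
# refine: mat edges, bottle, from both cameras
for n in("top","scene"):
    f=pickle.load(open(n+".pkl","rb")); W=world(f); z=W[...,2]
    x0,y0=.607,.207
    a=np.radians(81);Y=np.array([np.cos(a),np.sin(a)]);X=np.array([Y[1],-Y[0]])
    d=W[...,:2]-[x0,y0]; mx=d@X; my=d@Y
    hsv=cv2.cvtColor(f["color"],cv2.COLOR_RGB2HSV)
    m=(abs(mx)<.12)&(abs(my)<.22)&(abs(z)<.012)&(hsv[...,1]<100)&(hsv[...,2]<120)
    m=m.astype(np.uint8); nn,l,s,_=cv2.connectedComponentsWithStats(m);k=1+np.argmax(s[1:,4]);m=(l==k)
    c=max(cv2.findContours(m.astype(np.uint8),0,1)[0],key=cv2.contourArea)
    P=plane(f,cv2.convexHull(c),.001)[:,:2]; print(n,s[k],cv2.minAreaRect((P*1000).astype(np.float32)))
    b=(mx>-.22)&(mx<-.06)&(abs(my)<.16)&(z>.03)&(z<.1)
    P=W[b]; print(np.percentile(P[:,2],99),"my",my[b].min(),my[b].max())
    for lo,hi in((-.13,-.08),(-.08,-.03),(-.03,.03)):
        s=b&(my>lo)&(my<hi); xx,zz=mx[s],z[s]
        A=np.c_[2*xx,2*zz,np.ones(len(xx))];q=np.linalg.lstsq(A,xx**2+zz**2,rcond=None)[0];print(lo,hi,len(xx),q[:2],np.sqrt(q[2]+q[0]**2+q[1]**2))
E
```

```text
t 1.3 tcp [ 0.4474 -0.3727  0.3975] tip [ 0.4457 -0.3715  0.2245] yaw x -101.75 tilt [-0.57  0.37] F [ 1.48 -1.45  0.68] w 0.0426 q [ 0.58  0.34  0.    1.79 -0.    1.03 -1.19]
units to target [-4.685  0.774  0.233]
top [ 113  172  157   81 8852] ((605.0640869140625, 209.9641876220703), (358.3608093261719, 149.20346069335938), 80.83751678466797)
0.08460787899558099 my -0.1410097913522037 0.12940933425394874
-0.13 -0.08 840 [-0.13587558  0.04137105] 0.04098148299373045
-0.08 -0.03 842 [-0.13512037  0.0417366 ] 0.04083050987451353
-0.03 0.03 998 [-0.13459287  0.04151028] 0.04086322334866982
scene [ 296  203  135   49 4172] ((604.4501953125, 210.54190063476562), (358.7489013671875, 148.7130889892578), 80.79234313964844)
0.08680396331164549 my -0.14162398575321952 0.1284713748681045
-0.13 -0.08 447 [-0.13633897  0.04459981] 0.04032616721564624
-0.08 -0.03 435 [-0.13572579  0.04492295] 0.0401327371936642
-0.03 0.03 517 [-0.13499657  0.04504166] 0.03986650718415987
```

Call:
apply_moves --dp '[[-0.37,0,0],[-0.38,0,0],[-0.38,0,0],[-0.38,0.05,0],[-0.38,0.05,0],[-0.38,0.1,0],[-0.38,0.1,0],[-0.38,0.1,0],[-0.38,0.1,0],[-0.38,0.1,0],[-0.38,0.1,0],[-0.3,0.08,0],[0,0,0]]' --twist '[[0,0,-0.01],[0,0,-0.01],[0,0,0],[0,0,0],[0,0,0],[0,0,0],[0,0,0],[0,0,0],[0,0,0],[0,0,0],[0,0,0],[0,0,0],[0,0,0]]' --jaw '[128,128,128,128,128,128,128,128,128,128,128,128,128]'

```text
clock: 2.6
tcp_pos: [0.4405, 0.2001, 0.3994]
orientation: [2.05, -2.379, -0.021]
contact_force: [-0.1, 0.0, 0.5]
grip_width: 0.0422
```

```bash
python3 - <<'E'
from h import *
st([.463,.1985,.11])
E
```

```text
t 2.6 tcp [0.4405 0.2001 0.3994] tip [0.4388 0.2017 0.2264] yaw x -98.5 tilt [-0.57  0.53] F [-0.07  0.02  0.51] w 0.0422 q [-0.2   0.2  -0.4   1.98  0.07  0.98 -2.35]
units to target [ 0.004 -0.214  0.967]
```

Call:
apply_moves --dp '[[0,-0.1,0.2],[0,-0.11,0.3],[0,0,0.3],[0,0,0.17],[0,0,0]]' --twist '[[0.005,0.0035,0.008],[0,0,0],[0,0,0],[0,0,0],[0,0,0]]' --jaw '[128,128,128,128,128]'

```text
clock: 3.1
tcp_pos: [0.4663, 0.1963, 0.2794]
orientation: [-2.033, 2.394, -0.002]
contact_force: [-0.1, 0.0, -0.1]
grip_width: 0.0424
```

```bash
python3 - <<'E'
from h import *
o,R=st([.463,.1985,.084])
from bench import r
f=r.grab_frame("scene"); cv2.imwrite("pics/s1.png",cv2.resize(f["color"][120:300,230:470,::-1],None,fx=3,fy=3))
f=r.grab_frame("wrist"); cv2.imwrite("pics/w1.png",f["color"][...,::-1])
E
```

```text
t 3.1 tcp [0.4663 0.1963 0.2794] tip [0.4666 0.1963 0.1064] yaw x -99.33 tilt [ 0.1 -0. ] F [-0.14  0.05 -0.12] w 0.0424 q [-0.23  0.39 -0.35  2.05  0.2   0.73 -2.44]
units to target [-0.013  0.033  0.187]
```

View pics/s1.png

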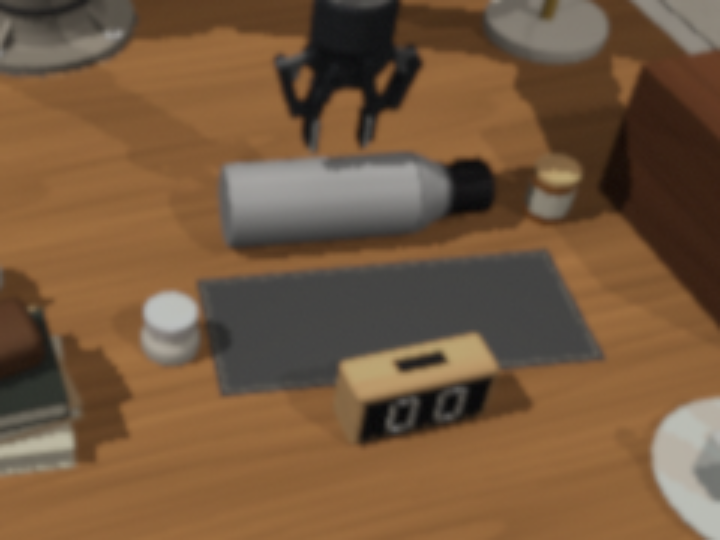

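View pics/w1.png

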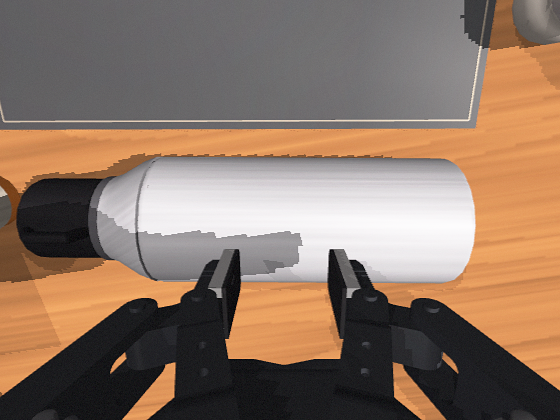

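Call:
apply_moves --dp '[[-0.01,0.04,0.06],[0,0,0.06],[0,0,0.02],[0,0,0.015],[0,0,0.015],[0,0,0]]' --twist '[[0,0,0],[0,0,0],[0,0,0],[0,0,0],[0,0,0],[0,0,0]]' --jaw '[128,128,128,128,128,128]'

```text
clock: 3.8
tcp_pos: [0.4637, 0.1998, 0.2645]
orientation: [-2.024, 2.385, -0.008]
contact_force: [0.4, 0.1, 0.9]
grip_width: 0.0425
```

```bash
python3 - <<'E'
from h import *
o,R=st([.463,.1985,.084])
E
```

```text
t 3.8 tcp [0.4637 0.1998 0.2645] tip [0.466  0.2006 0.0915] yaw x -99.35 tilt [0.75 0.27] F [0.37 0.08 0.89] w 0.0425 q [-0.25  0.41 -0.34  2.06  0.22  0.69 -2.47]
units to target [0.022 0.023 0.062]
```

Call:
apply_moves --dp '[[0,0.02,0.02],[0,0,0]]' --twist '[[0,0,0],[0,0,0]]' --jaw '[128,128]'

```text
clock: 4.0
tcp_pos: [0.4613, 0.2002, 0.2621]
orientation: [-2.024, 2.385, -0.008]
contact_force: [-0.5, 0.1, -0.2]
grip_width: 0.0425
```

```bash
python3 - <<'E'
from h import *
o,R=st([.463,.1985,.084])
E
```

```text
t 4.0 tcp [0.4613 0.2002 0.2621] tip [0.4637 0.2011 0.0891] yaw x -99.36 tilt [0.77 0.29] F [-0.46  0.09 -0.21] w 0.0425 q [-0.25  0.41 -0.34  2.07  0.22  0.68 -2.47]
units to target [0.023 0.003 0.042]
```

Call:
apply_moves --dp '[[0.01,0,0.01],[0,0,0.015],[0,0,0.015]]' --twist '[[-0.0057,0.0033,0],[0,0,0],[0,0,0]]' --jaw '[128,128,128]'

```text
clock: 4.3
tcp_pos: [0.4612, 0.199, 0.2572]
orientation: [2.033, -2.395, 0.0]
contact_force: [-0.4, 0.1, 0.1]
grip_width: 0.0425
```

```bash
python3 - <<'E'
from h import *
o,R=st([.463,.1985,.084])
E
```

```text
t 4.3 tcp [0.4612 0.199  0.2572] tip [0.4612 0.199  0.0842] yaw x -99.36 tilt [-0.   -0.01] F [-0.41  0.11  0.1 ] w 0.0425 q [-0.25  0.42 -0.34  2.07  0.22  0.68 -2.47]
units to target [ 0.002 -0.015  0.002]
```

Call:
apply_moves --dp '[[0,0,0.015],[0,0,0.015],[0,0,0.01]]' --twist '[[0,0,0],[0,0,0],[0,0,0]]' --jaw '[128,128,128]'

```text
clock: 4.6
tcp_pos: [0.4638, 0.1985, 0.2554]
orientation: [-2.028, 2.394, -0.007]
contact_force: [-0.8, -2.1, 11.1]
grip_width: 0.0428
```

```bash
python3 - <<'E'
from h import *
o,R=st([.463,.1985,.078])
E
```

```text
t 4.6 tcp [0.4638 0.1985 0.2554] tip [0.4649 0.1984 0.0824] yaw x -99.45 tilt [ 0.35 -0.04] F [-0.82 -2.12 11.15] w 0.0428 q [-0.25  0.43 -0.33  2.07  0.22  0.68 -2.47]
units to target [0.002 0.016 0.037]
```

Call:
apply_moves --dp '[[0,-0.05,0.004],[0,-0.05,0.004],[0,-0.05,0.004],[0,-0.05,0.004]]' --twist '[[0,0,0],[0,0,0],[0,0,0],[0,0,0]]' --jaw '[128,128,128,128]'

```text
clock: 5.0
tcp_pos: [0.4898, 0.1942, 0.2556]
orientation: [-2.026, 2.392, -0.011]
contact_force: [0.1, -1.1, 6.3]
grip_width: 0.0424
```

```bash
cat >> h.py <<'E'
C=np.array([.605,.210]);_a=np.radians(80.8);Y=np.array([np.cos(_a),np.sin(_a)]);X=np.array([Y[1],-Y[0]])
def bottle(name="top",save=None):
    """bottle axis in mat frame by depth (mx centre, my centre, yaw deg)"""
    from bench import r
    f=r.grab_frame(name); W=world(f); z=W[...,2]
    if save: cv2.imwrite(save,cv2.resize(f["color"][...,::-1],None,fx=1.4,fy=1.4))
    d=W[...,:2]-C; mx=d@X; my=d@Y
    hsv=cv2.cvtColor(f["color"],cv2.COLOR_RGB2HSV)
    b=(mx>-.2)&(mx<.06)&(abs(my)<.175)&(z>.03)&(z<.088)
    m=b.astype(np.uint8); n,l,s,_=cv2.connectedComponentsWithStats(m);
    out=[]
    for lo in np.arange(-.14,.04,.015):
        s=b&(my>lo)&(my<lo+.015)&(hsv[...,2]>60)
        if s.sum()<60: continue
        xx,zz=mx[s],z[s]
        g=lambda p: np.hypot(xx-p[0],zz-p[1])-.0415
        from scipy.optimize import least_squares
        q=least_squares(g,[np.median(xx),.042],loss="soft_l1",f_scale=.001)
        out.append((lo+.0075,q.x[0],q.x[1],np.median(abs(q.fun))))
    o=np.array(out); o=o[o[:,3]<.0015]
    p=np.polyfit(o[:,0],o[:,1],1); res=o[:,1]-np.polyval(p,o[:,0]); k=abs(res)<.003
    p=np.polyfit(o[k,0],o[k,1],1)
    e=my[b&(hsv[...,2]>60)].min(), my[b].max()
    yc=(e[0]+e[1])/2
    print(name,"mx %.4f my %.4f (ends %.3f %.3f) yaw %.2f n%d"%(np.polyval(p,yc),yc,*e,-np.degrees(np.arctan(p[0])),k.sum()))
def tipm():
    o,R=st(); t=o["tcp_pos"]+R[:,2]*.173; d=t[:2]-C; print("tip in mat",(d@X).round(4),(d@Y).round(4), "F",o["contact_force"].round(1))
E
python3 - <<'E'
from h import *
tipm();bottle("top");bottle("scene")
E
```

```text
t 5.0 tcp [0.4898 0.1942 0.2556] tip [0.4915 0.194  0.0826] yaw x -99.47 tilt [ 0.57 -0.06] F [ 0.1  -1.13  6.34] w 0.0424 q [-0.23  0.45 -0.33  2.02  0.23  0.7  -2.44]
tip in mat -0.1095 -0.034 F [ 0.1 -1.1  6.3]
top mx -0.1174 my -0.0847 (ends -0.144 -0.025) yaw -0.38 n7
scene mx -0.1178 my 0.0150 (ends -0.145 0.175) yaw -0.26 n13
```

Call:
apply_moves --dp '[[0,-0.05,0.006],[0,-0.03,0.006],[0,0,0],[0,0,-0.05],[0,0,-0.05],[0,0.1,0],[0,0.1,0],[0,0,0]]' --twist '[[0,0,0],[0,0,0],[0,0,0],[-0.004,0.003,0],[0,0,0],[0,0,0],[0,0,0],[0,0,0]]' --jaw '[128,128,128,128,128,128,128,128]'

```text
clock: 5.9
tcp_pos: [0.4748, 0.1966, 0.2667]
orientation: [2.026, -2.395, 0.007]
contact_force: [-0.5, -0.5, 1.1]
grip_width: 0.0425
```

```bash
python3 - <<'E'
from h import *
tipm();bottle("top");bottle("scene")
E
```

```text
t 5.9 tcp [0.4748 0.1966 0.2667] tip [0.4747 0.1955 0.0937] yaw x -99.54 tilt [-0.03 -0.36] F [-0.47 -0.54  1.08] w 0.0425 q [-0.24  0.42 -0.34  2.04  0.21  0.72 -2.45]
tip in mat -0.1263 -0.0352 F [-0.5 -0.5  1.1]
top mx -0.1123 my -0.0550 (ends -0.144 0.034) yaw -0.50 n8
scene mx -0.1137 my 0.0150 (ends -0.145 0.175) yaw -0.29 n13
```

Call:
apply_moves --dp '[[0,-0.035,0.04],[0,0,0.035],[0,0,0.02],[0,0,0.008],[0,-0.05,0.003],[0,-0.05,0.003],[0,-0.05,0.003],[0,-0.05,0.004],[0,-0.05,0.005],[0,-0.05,0.006],[0,-0.03,0.006],[0,0,0]]' --twist '[[0,-0.003,0],[0,0,0],[0,0,0],[0,0,0],[0,0,0],[0,0,0],[0,0,0],[0,0,0],[0,0,0],[0,0,0],[0,0,0],[0,0,0]]' --jaw '[128,128,128,128,128,128,128,128,128,128,128,128]'

```text
clock: 7.2
tcp_pos: [0.5288, 0.187, 0.2542]
orientation: [-2.015, 2.396, -0.013]
contact_force: [0.3, -1.4, 4.2]
grip_width: 0.0428
```

```bash
python3 - <<'E'
from h import *
tipm();bottle("top");bottle("scene","pics/s2.png")
E
```

```text
t 7.2 tcp [0.5288 0.187  0.2542] tip [0.5312 0.1872 0.0812] yaw x -99.87 tilt [0.78 0.06] F [ 0.3  -1.36  4.2 ] w 0.0428 q [-0.21  0.5  -0.31  1.94  0.23  0.72 -2.4 ]
tip in mat -0.0692 -0.0343 F [ 0.3 -1.4  4.2]
top mx -0.0861 my 0.0152 (ends -0.144 0.175) yaw -0.70 n6
scene mx -0.0884 my 0.0149 (ends -0.145 0.175) yaw -0.45 n12
```

View pics/s2.png

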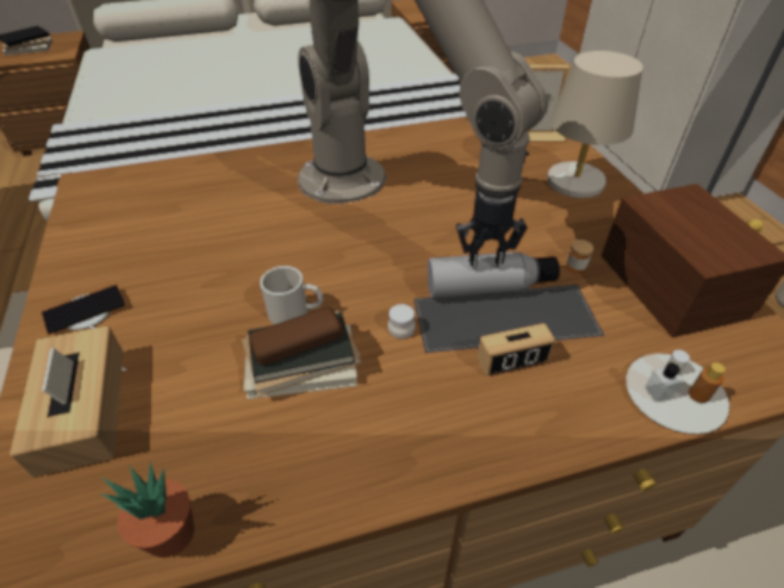

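Call:
apply_moves --dp '[[0,0,-0.05],[0,0,-0.05],[0,0.1,0],[0,0.1,0],[0,0,0]]' --twist '[[0,0,0],[-0.005,0.001,-0.004],[0,0,0],[0,0,0],[0,0,0]]' --jaw '[128,128,128,128,128]'

```text
clock: 7.8
tcp_pos: [0.4997, 0.1918, 0.2655]
orientation: [2.034, -2.39, -0.004]
contact_force: [0.3, 0.5, 0.5]
grip_width: 0.0426
```

```bash
python3 - <<'E'
from h import *
tipm();bottle("top");bottle("scene")
E
```

```text
t 7.8 tcp [0.4997 0.1918 0.2655] tip [0.499  0.1918 0.0925] yaw x -99.21 tilt [-0.22 -0.02] F [0.34 0.53 0.54] w 0.0426 q [-0.21  0.45 -0.33  1.99  0.21  0.74 -2.41]
tip in mat -0.1017 -0.0349 F [0.3 0.5 0.5]
top mx -0.0898 my -0.0688 (ends -0.144 0.007) yaw -0.46 n8
scene mx -0.0909 my 0.0150 (ends -0.145 0.175) yaw -0.28 n13
```

Call:
apply_moves --dp '[[0,-0.03,0.04],[0,0,0.03],[0,0,0.018],[0,0,0.008],[0,-0.05,0.003],[0,-0.05,0.003],[0,-0.05,0.003],[0,-0.05,0.004],[0,-0.05,0.005],[0,-0.05,0.006],[0,-0.03,0.006],[0,0,0],[0,0,-0.05],[0,0,-0.05],[0,0.1,0],[0,0.1,0],[0,0,0]]' --twist '[[0,0,0],[0,0,0],[0,0,0],[0,0,0],[0,0,0],[0,0,0],[0,0,0],[0,0,0],[0,0,0],[0,0,0],[0,0,0],[0,0,0],[0,0,0],[-0.005,0,0],[0,0,0],[0,0,0],[0,0,0]]' --jaw '[128,128,128,128,128,128,128,128,128,128,128,128,128,128,128,128,128]'

```text
clock: 9.6
tcp_pos: [0.525, 0.1872, 0.2651]
orientation: [2.027, -2.394, -0.009]
contact_force: [0.4, 0.2, -0.3]
grip_width: 0.0425
```

```bash
python3 - <<'E'
from h import *
tipm();bottle("top");bottle("scene","pics/s3.png")
E
```

```text
t 9.6 tcp [0.525  0.1872 0.2651] tip [0.5238 0.1874 0.0921] yaw x -99.47 tilt [-0.41  0.07] F [ 0.4   0.16 -0.26] w 0.0425 q [-0.19  0.48 -0.33  1.94  0.21  0.76 -2.38]
tip in mat -0.0766 -0.0353 F [ 0.4  0.2 -0.3]
top mx -0.0652 my 0.0152 (ends -0.145 0.175) yaw -0.51 n7
scene mx -0.0671 my 0.0150 (ends -0.145 0.175) yaw -0.31 n13
```

Call:
apply_moves --dp '[[0,-0.02,0.04],[0,0,0.03],[0,0,0.018],[0,0,0.008],[0,-0.05,0.003],[0,-0.05,0.003],[0,-0.05,0.003],[0,-0.05,0.004],[0,-0.05,0.005],[0,-0.05,0.006],[0,-0.03,0.006],[0,0,0],[0,0,-0.05],[0,0,-0.05],[0,0.1,0],[0,0.1,0],[0,0,0]]' --twist '[[0.002,0,0],[0,0,0],[0,0,0],[0,0,0],[0,0,0],[0,0,0],[0,0,0],[0,0,0],[0,0,0],[0,0,0],[0,0,0],[0,0,0],[0,0,0],[-0.004,0,-0.002],[0,0,0],[0,0,0],[0,0,0]]' --jaw '[128,128,128,128,128,128,128,128,128,128,128,128,128,128,128,128,128]'

```text
clock: 11.4
tcp_pos: [0.5489, 0.1826, 0.2646]
orientation: [2.03, -2.395, -0.005]
contact_force: [0.0, 0.6, -0.7]
grip_width: 0.0423
```

```bash
python3 - <<'E'
from h import *
tipm();bottle("top");bottle("scene","pics/s4.png")
E
```

```text
t 11.4 tcp [0.5489 0.1826 0.2646] tip [0.5483 0.1829 0.0916] yaw x -99.43 tilt [-0.2   0.09] F [ 0.02  0.64 -0.73] w 0.0423 q [-0.18  0.51 -0.32  1.89  0.22  0.78 -2.35]
tip in mat -0.0516 -0.0359 F [ 0.   0.6 -0.7]
top mx -0.0420 my 0.0151 (ends -0.145 0.175) yaw -0.38 n7
scene mx -0.0436 my 0.0149 (ends -0.145 0.175) yaw -0.27 n13
```

View pics/s4.png

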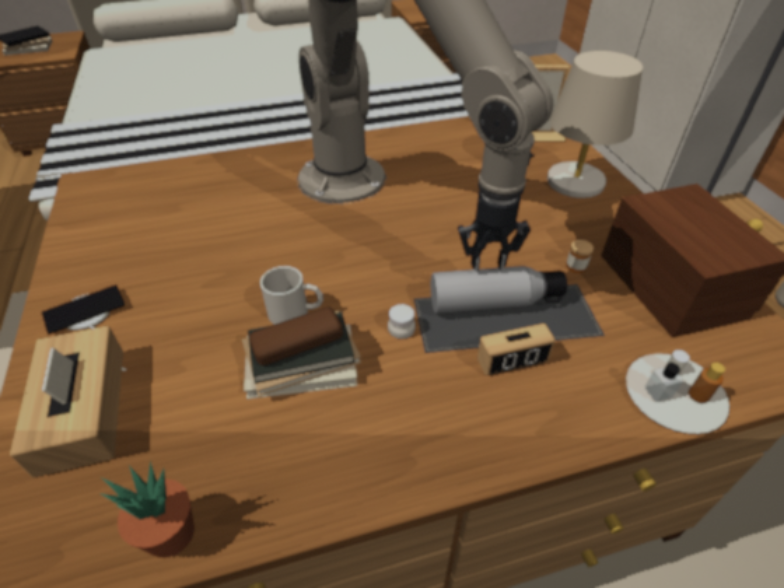

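Call:
apply_moves --dp '[[0,0,0.04],[0,0,0.025],[0,0,0.018],[0,0,0.008],[0,-0.05,0.003],[0,-0.05,0.003],[0,-0.05,0.003],[0,-0.05,0.004],[0,-0.05,0.005],[0,-0.05,0.006],[0,-0.03,0.006],[0,0,0],[0,0,-0.05],[0,0,-0.05],[0,0.1,0],[0,0.1,0],[0,0,0]]' --twist '[[0,0,0],[0,0,0],[0,0,0],[0,0,0],[0,0,0],[0,0,0],[0,0,0],[0,0,0],[0,0,0],[0,0,0],[0,0,0],[0,0,0],[0,0,0],[-0.004,0,-0.002],[0,0,0],[0,0,0],[0,0,0]]' --jaw '[128,128,128,128,128,128,128,128,128,128,128,128,128,128,128,128,128]'

```text
clock: 13.2
tcp_pos: [0.5702, 0.1783, 0.2651]
orientation: [2.031, -2.395, -0.008]
contact_force: [-0.1, 0.3, 0.3]
grip_width: 0.0427
```

```bash
python3 - <<'E'
from h import *
tipm();bottle("top");bottle("scene")
E
```

```text
t 13.2 tcp [0.5702 0.1783 0.2651] tip [0.5695 0.1788 0.0921] yaw x -99.39 tilt [-0.24  0.16] F [-0.13  0.33  0.28] w 0.0427 q [-0.17  0.54 -0.32  1.84  0.22  0.8  -2.33]
tip in mat -0.0301 -0.0365 F [-0.1  0.3  0.3]
top mx -0.0188 my 0.0148 (ends -0.145 0.175) yaw -0.28 n6
scene mx -0.0202 my 0.0148 (ends -0.145 0.175) yaw -0.33 n13
```

Call:
apply_moves --dp '[[0,-0.015,0.04],[0,0,0.03],[0,0,0.018],[0,0,0.008],[0,-0.05,0.003],[0,-0.05,0.003],[0,-0.05,0.003],[0,-0.05,0.004],[0,-0.05,0.005],[0,-0.03,0.006],[0,0,0],[0,0,0],[0,0,-0.05],[0,0,-0.1],[0,0,-0.2],[0,0.1,-0.3],[0,0.2,-0.3],[0,0.2,0],[0,0.2,0],[0,0,0]]' --twist '[[0,0,0],[0,0,0],[0,0,0],[0,0,0],[0,0,0],[0,0,0],[0,0,0],[0,0,0],[0,0,0],[0,0,0],[0,0,0],[0,0,0],[0,0,0],[0,0,0],[0,0,0],[0,0,0],[0,0,0],[0,0,0],[0,0,0],[0,0,0]]' --jaw '[128,128,128,128,128,128,128,128,128,128,128,128,128,128,128,128,128,128,128,128]'

```text
clock: 15.3
tcp_pos: [0.5261, 0.1852, 0.3747]
orientation: [-2.024, 2.395, -0.001]
contact_force: [0.4, -0.1, 0.5]
grip_width: 0.0429
```

```bash
python3 - <<'E'
from h import *
tipm();bottle("top","pics/t5.png");bottle("scene","pics/s5.png")
E
```

```text
t 15.3 tcp [0.5261 0.1852 0.3747] tip [0.527  0.1858 0.2017] yaw x -99.58 tilt [0.28 0.19] F [ 0.39 -0.09  0.47] w 0.0429 q [-0.15  0.34 -0.37  1.85  0.15  0.97 -2.32]
tip in mat -0.0732 -0.0364 F [ 0.4 -0.1  0.5]
top mx 0.0020 my -0.0344 (ends -0.145 0.076) yaw -0.36 n13
scene mx 0.0007 my 0.0146 (ends -0.146 0.175) yaw -0.31 n13
```

View pics/t5.png

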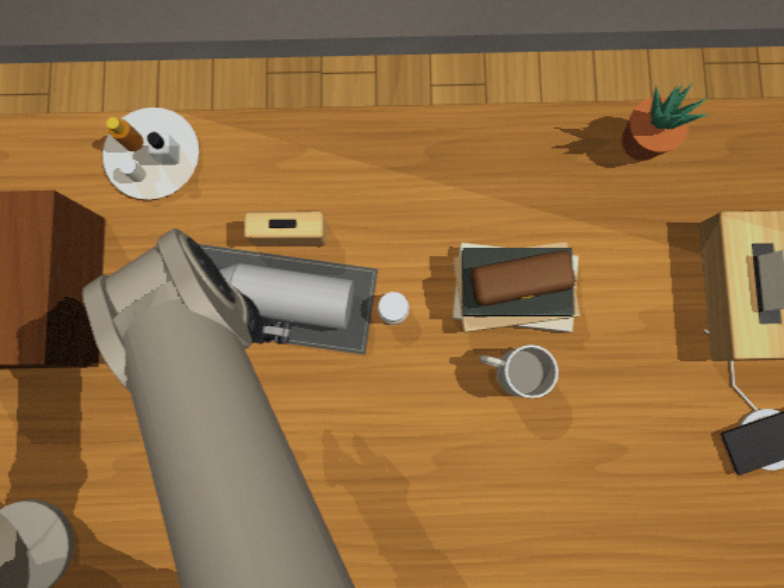

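View pics/s5.png

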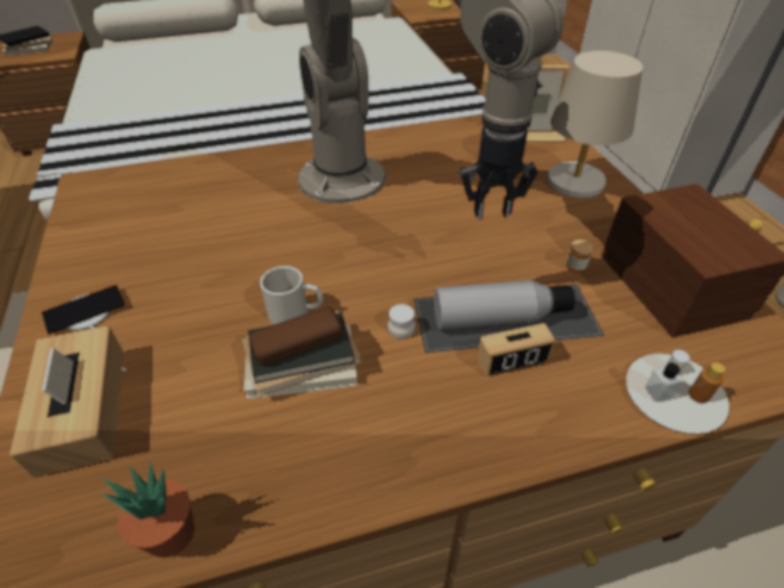

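Call:
apply_moves --dp '[[0,0,0],[0,0,0],[0,0,0],[0,0,0],[0,0,0]]' --twist '[[0,0,0],[0,0,0],[0,0,0],[0,0,0],[0,0,0]]' --jaw '[128,128,128,128,128]'

```text
clock: 15.9
tcp_pos: [0.531, 0.1827, 0.3733]
orientation: [-2.018, 2.401, -0.002]
contact_force: [0.2, 0.4, -0.6]
grip_width: 0.0424
```

```bash
python3 - <<'E'
from h import *
from bench import r
bottle("top");bottle("scene");print(r.hand_in())
E
```

```text
top mx 0.0020 my -0.0406 (ends -0.145 0.064) yaw -0.53 n12
scene mx 0.0007 my 0.0147 (ends -0.145 0.175) yaw -0.33 n13
the job is handed in; nothing more can be done
None
```

I rolled the bottle onto the mat with six short strokes of the half-open fingertips on its top, then raised the gripper clear and handed in at about 16 s. The hand-in gave no verdict.

- **Position:** both cameras put the bottle's axis 1–2 mm from the mat's long middle line, turned about 0.5° from it. The reading was the same 0.6 s later, so the bottle is at rest.
- **Lengthwise:** the base end sits 145 mm from the mat's middle, which puts the bottle's middle about 10 mm off. I worked this out from the known 270 mm length. My script's own lengthwise reading was no use: the arm hid the cap from the top camera, and the scene camera's extent ran to the edge of my search window.
- **Loop:** I did not see it on the underside. The bottle travelled about 134 mm, roughly 183° of rolling, and the loop no longer showed on top.
- **Other things:** they looked unmoved in the final pictures. I did not measure them, and the arm hid the candle in the top view.
- **Force:** the highest reading I took while pressing was about 11 N. I did not track the force within strokes, and that press was firmer than a light touch.

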